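Mesh the splined release key in the feeder gearbox and hold the brake off

TASK

Take the orange-handled release key out of its wooden stand and slide it into the hub on top of the green feeder gearbox, turning it until its splines drop into the slots. Push it fully home, until the collar sits on the hub's rim against the spring, and finish while still gripping it and pressing it down there, so that the brake stays released. Leave the other things lying on the table where they are.

Things in the scene. Friction and masses are not known exactly. Their poses are not given: they have to be found in the camera images.
- key: the loose release key, 0.12 kg, upright in the wooden stand at the start. Origin: centre of the underside of its dark collar (38 mm dia., 5 mm thick); z up along the key. Above: a 14 mm dia. neck and the T-bar (key_bar). Below: a round shank 23 mm dia. and 23 mm long, then the splines (key_tip).
- key_bar (a point): centre of the key's orange T-bar, 32 mm above key: 64 mm long along the key's x, 16 mm wide along its y, 18 mm high. Grip it across the 16 mm.
- key_tip (a point): the lower end of the key, 38 mm below key on its axis. The lowest 15 mm are a cross of four splines along the key's x and y (the T-bar lies over one pair, the cross repeats every quarter turn), each 7 mm wide, 24 mm tip to tip; the last 3 mm are stepped in to 4.5 mm and 20 mm.
- key_stand: fixed wooden block 80x80x45 mm with a round 27.5 mm through hole at its centre; origin at the centre of its underside. The key hangs in the hole, its collar on the block's top.
- gearbox: fixed green feeder gearbox; origin at the centre of the underside of its foot (130x110x10 mm). Housing 88x88 mm, 55 mm high; a finned motor 45 mm dia. sticks out along -x to 94 mm from the origin, a bearing cover along +x to 55 mm, both below the housing's top. The dark steel brake hub is in the middle of the top, its rim 65 mm above the origin.
- hub_mouth (a point): centre of the rim of the brake hub (head 62 mm dia., 10 mm high); z up, x and y turn with the hub, along its spline slots and the four yellow marks on the rim. Below it a smooth round bore 26 mm dia., 25 mm deep, then the slots. Key fully home: collar on the rim, key at this point. Splines not meshed: collar stays 10 to 13 mm above the rim.
- hub_slots (a point): centre of the top of the cross of four slots in the hub, 25 mm below the rim; slots 9 mm wide, 26 mm tip to tip, 19 mm deep, along x and y of this point (same axes as hub_mouth)
- hub (a joint): angle of the hub in the gearbox, rad, positive anticlockwise seen from above; the brake holds it where it is (0.35 N m of friction)
- plunger (a joint): how far the red spring plunger at the bottom of the slots is pressed down, m: 0 when out (its top 30 mm below the rim), 0.008 when the key's collar is on the rim. The spring pushes up with 5 N at 0 and 11 N at 0.008, so it lifts the key back out if it is let go.
- push_shoe: bystander: the cream moulded push shoe, 60x273x39 mm, lying at the back right; origin at the centre of its underside
- jar_screws_a: bystander: the glass jar of screws with a dark lid, 57x62x92 mm, at the back; origin at the centre of its underside
- tape_measure: bystander: the yellow tape measure, 33x94x63 mm, at the back; origin at the centre of its underside
- offcut_cube: bystander: the wood offcut, 40x45x38 mm, near the right front edge; origin at the centre of its underside
- driver_red: bystander: the red-handled screwdriver, 29x228x28 mm, lying at the right; origin at the centre of its underside

How it is judged (in metres and radians):
On the way:
1. the lower end of the key is inside the hub's bore (z of key_tip in the frame of hub_mouth below -0.006 m and horizontal distance between key_tip and hub_mouth below 0.006 m), for 0.02 s.
At the end, for the whole second after the job is handed in: the key is fully home in the hub: collar within 2 mm of the rim, on the hub's axis within 3 mm, upright within 0.06 rad, plunger pressed at least 5.5 mm (8 mm is full), key at rest, and the fingers still hold it (over 2 N) (z of key in the frame of hub_mouth below 0.002 m and value of joint plunger above 0.0055 m and horizontal distance between key and hub_mouth below 0.003 m and angle between the z axis of key and the z axis of hub_mouth, either way round below 0.06 rad and contact force between the fingers and key above 2 N and linear speed of key below 0.02 m/s); the arm keeps its last pose, push and grip.
It fails at once if a bystander is moved more than 30 mm (distance of any of push_shoe, jar_screws_a, tape_measure, offcut_cube, driver_red from where it was at the start of the episode above 0.03 m).
It also fails if it takes over 42 s, if anything falls off the work surface, if the arm or the gripper's body presses on something with over 40 N, if the wrist force passes 120 N, or if a joint passes its speed limit or range.

ROBOT

A 6-joint arm with a two-finger parallel gripper is mounted at the origin on a cart in front of the work surface, level with it; the furniture and walls round the work are solid. World frame = base frame: x ahead of the robot, y to its left, z up, the work surface at z = 0. Lengths are in m, angles in degrees, forces in N, time in s.
With the tool pointing down it reaches from about 0.4 to 0.825 m from the base axis. Payload 7 kg.
Tool frame: the origin (TCP) lies on the centre line of the jaws, within the pads' length; the fingertips stand 19 mm ahead of it and the grasp point (between the pads) is the TCP (r.tip_extent is the distance from the TCP to the fingertips, in m); z points along the fingers, y is the line along which they close (so a half turn about z gives the same grasp; the last joint's range is limited). The gripper opens to 88 mm and grips with 3 to 60 N. Pads are 19 mm wide; open, the fingers measure 130 mm over their backs; the gripper's body (78 mm by 193 mm) begins 47 mm behind the grasp point.
Start: joints at [-56.259, 20.546, 0.682, 0, -70.136, -16.507], TCP at [0.2, -0.645, 0.246] pointing down, gripper open.
Joint ranges: [-176.03, 176.03], [-82.01, 121.73], [-58.28, 71.71], [-173.87, 95.51], [-174.79, -0.11], [-173.66, 173.66]. Speed limits (degrees/s): [136.94, 136.94, 172.46, 180, 180, 180].

INTERFACE

Orientations are given as [roll, pitch, yaw] about the fixed x, y, z axes, in that order (R = Rz(yaw) Ry(pitch) Rx(roll)).
In Python, from plant import r gives the robot as it stands. The module is installed in compiled form; this text tells all that it offers.
- The arm moves only by the tool jog_arm, never from a script. Its argument "deltas" is a list that holds one entry, the list of rows, each a list of 5 numbers: the opening, from -1 (shut) to 1 (fully open), then the shift along the world's x, y, z in cm, then the turn about the world's z in rad. In form: [[[claw, dx, dy, dz, turn], ...]]. A call has 1 to 8 rows; each row shifts and turns the commanded pose from where the row before left it; what a row does not reach is not made up. A row lasts 1/8 s, in which the tool goes at most 62.5 mm and 10.7 degrees, less where a joint would pass 70% of its speed; a pose out of reach is approached as far as the arm can. A call with a gripper value outside its range is refused whole. The fingers move at their own pace and stop on an object; "force" is the grip in N (left out, the last holds). Time passes only in rows, so rows that do not move let the fingers close. It gives the time, the measured TCP pose, the force, the opening and the grip force at its end, in the units of the state.
- r.get_state(): the state, without advancing time (a new reading comes with each control period).
- r.capture(name): name is "scene" or "top"; returns the picture (480x640x3 uint8, blue, green, red); there is no depth.
- r.camera_info(name): a dict with "fx", "fy", "cx", "cy" (pixels), "view" (4x4, takes a point from world to camera coordinates). Camera axes: x right, y up, looking along -z (the intrinsics and any distortion apply to the point x, -y, -z); pixel columns grow to the right and rows downward; lengths in m; the calibration is good to about 2 mm. A picture is of the moment at which its call begins. camera_info takes no time and is no camera call.
- r.close_job(): hands the job in; it is judged then, once.
The state is a dict: "time_s": time; "joints": joint angles; "qd": joint speeds; "joint_torque": joint torques, N m; "tcp_pos": TCP position; "eef_rot": TCP orientation; "contact_force": force on the tool from outside, world axes, zero at the start; "moment": the same for the moment, N m; "gripper_width": finger opening in m; "gripper_force": force on a finger pad.
Only numpy, scipy, OpenCV 4.12 (cv2) and the standard library are available. Lean on these libraries where they do the work, as an engineer would, in place of code of your own. Each camera call takes 0.05 s, during which the arm holds its last target. There are 200 camera calls.

## Working session

There is one attempt and no reset: what is moved stays moved. The work goes in short steps, Python scripts to look and compute and a tool call to move; the robot and the scene stay as the last step left them, time stands still between calls to the robot, and variables do not carry over. Pictures are saved under pics/ and viewed, at most 10 in all, crops included, and the job is handed in when it is done.

Besides the shell and the picture viewer there is one more tool, called by a JSON object that holds its "api" and its "payload", one argument or row to a line. jog_arm: Moves the arm, as the interface text tells. Its arguments: {"type":"object","properties":{"deltas":{"type":"array"},"force":{"type":"number"}},"required":["deltas"]}

```bash
mkdir -p pics; python3 - <<'E'
from plant import r
import cv2
for n in("scene","top"):
    cv2.imwrite(f"pics/{n}0.png",r.capture(n)); print(n,r.camera_info(n))
s=r.get_state();print(s["time_s"],s["tcp_pos"],s["eef_rot"],s["gripper_width"],r.tip_extent)
E
```

```text
scene {'fx': 467.4906613043072, 'fy': 467.4906613043072, 'cx': 326.24520850447806, 'cy': 242.64572171883387, 'view': array([[ 0.46218936, -0.88675771,  0.00646196, -0.47856526],
       [ 0.51856299,  0.27617845,  0.80920818, -0.27991462],
       [-0.71935625, -0.37065647,  0.58748648, -0.62029785],
       [ 0.        ,  0.        ,  0.        ,  1.        ]])}
top {'fx': 442.2884716796075, 'fy': 442.2884716796075, 'cx': 319.0064257004197, 'cy': 245.11782079388857, 'view': array([[ 0.02680545, -0.99957513,  0.0114467 , -0.27555372],
       [ 0.99026685,  0.02811682,  0.13631215, -0.54403513],
       [-0.13657608,  0.00768138,  0.9905998 , -0.85529461],
       [ 0.        ,  0.        ,  0.        ,  1.        ]])}
0.1 [ 0.19984227 -0.64432     0.24472929] [ 1.79916673e+02 -7.84395109e-03 -1.62771671e+02] 0.08776234259367509 0.019
```

View pics/top0.png

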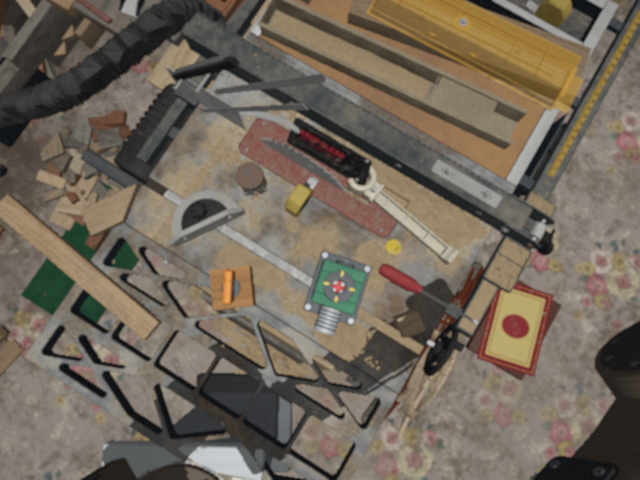

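View pics/scene0.png

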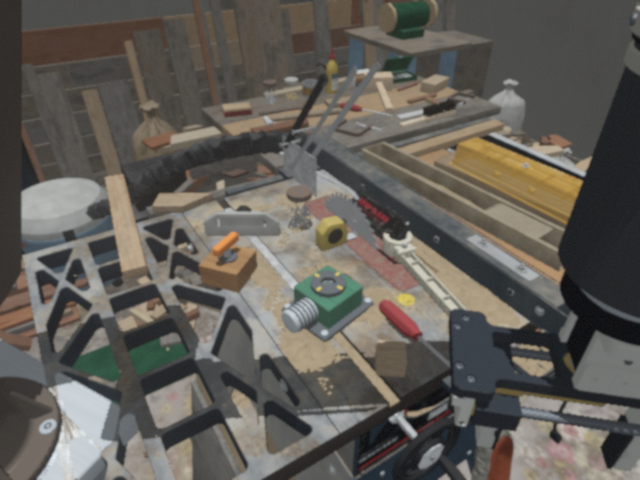

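The top view shows the key bar near (228,287) in the stand and the hub near (339,287), with its yellow marks turned. I'll zoom in on both.

```bash
python3 - <<'E'
import cv2,numpy as np
a=cv2.imread("pics/top0.png");b=cv2.imread("pics/scene0.png")
f=lambda im,x,y,w,h,s:cv2.resize(im[y:y+h,x:x+w],None,fx=s,fy=s,interpolation=cv2.INTER_CUBIC)
A=f(a,200,245,50,75,8)[:, :400];B=f(a,300,245,50+25,75,8)[:,:]
A=cv2.resize(A,(400,600))
cv2.imwrite("pics/c1.png",np.hstack([A,B])[:, :1000][:600,:][:, :].copy() if 0 else cv2.resize(np.hstack([A,B]),(800,480)))
cv2.imwrite("pics/c2.png",f(b,190,220,200,120,4))
E
```

```text
(no output)
```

View pics/c1.png

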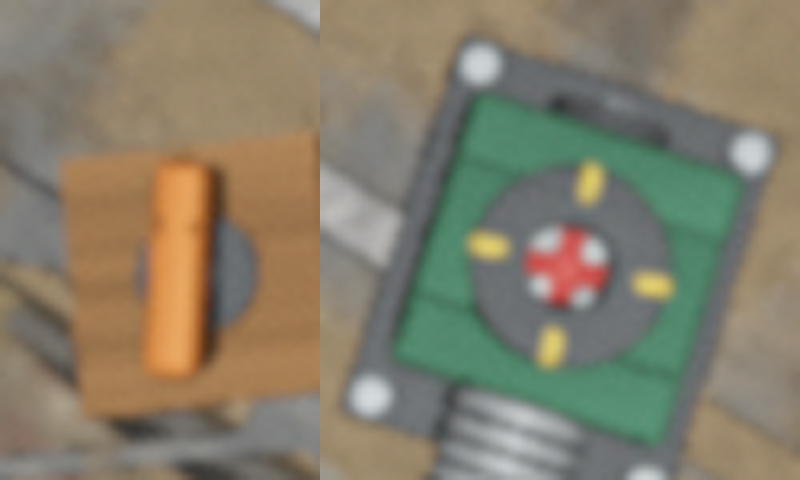

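View pics/c2.png

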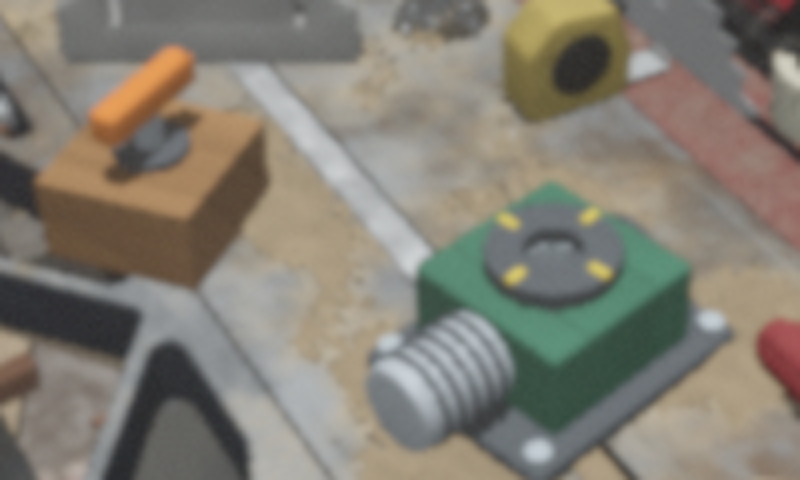

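The crops show the orange bar running almost along world x and four clear yellow marks. In the scene view the marks sit at about (317,275), (337,274), (319,289) and (340,287). Next I'll segment both and fit poses.

```bash
cat > h.py <<'E'
import cv2,numpy as np
from plant import r
from scipy.optimize import least_squares
def proj(n,P):
    c=r.camera_info(n);V=c["view"];p=np.atleast_2d(P)@V[:3,:3].T+V[:3,3]
    return np.c_[c["cx"]+c["fx"]*p[:,0]/-p[:,2],c["cy"]+c["fy"]*-p[:,1]/-p[:,2]]
def unproj(n,uv,z):
    c=r.camera_info(n);V=c["view"];R=V[:3,:3]
    d=R.T@np.array([(uv[0]-c["cx"])/c["fx"],-(uv[1]-c["cy"])/c["fy"],-1]);o=-R.T@V[:3,3]
    return o+d*(z-o[2])/d[2]
def blobs(im,lo,hi,roi,amin=4):
    x,y,w,h=roi;g=cv2.resize(im[y:y+h,x:x+w],None,fx=4,fy=4,interpolation=cv2.INTER_CUBIC)
    m=cv2.inRange(cv2.cvtColor(g,cv2.COLOR_BGR2HSV),lo,hi)
    n,l,s,c=cv2.connectedComponentsWithStats(m)
    return [(s[i,4]/16,(c[i]+.5)/4-.5+[x,y],(np.argwhere(l==i)[:,::-1]+.5)/4-.5+[x,y]) for i in range(1,n) if s[i,4]/16>amin]
def box(x,y,zc,yaw):
    c,s=np.cos(yaw),np.sin(yaw)
    return np.array([[x+c*a*.032-s*b*.008,y+s*a*.032+c*b*.008,zc+d*.009] for a in(-1,1) for b in(-1,1) for d in(-1,1)])
def sil(n,B):
    h=cv2.convexHull(proj(n,B).astype(np.float32));m=cv2.moments(h)
    a=m["m00"];return np.array([m["m10"]/a,m["m01"]/a]),np.array([m["mu20"],m["mu11"],m["mu02"]])/a
def fitbar(ims,roi,z,lo=(5,150,140),hi=(18,255,255),ns=("top","scene")):
    """fit x,y,yaw (z given) from silhouettes"""
    obs={}
    for n in ns:
        b=max(blobs(ims[n],lo,hi,roi[n]),key=lambda t:t[0]);p=b[2];obs[n]=(b[1],np.cov(p.T),b[0])
    def res(q):
        o=[]
        for n in ns:
            c,m=sil(n,box(q[0],q[1],q[2] if z is None else z,q[3]))
            C=obs[n][1];o+=list(c-obs[n][0])
            o+=list((m/(m[0]+m[2])-np.array([C[0,0],C[0,1],C[1,1]])/(C[0,0]+C[1,1]))*6)
        return o
    u=unproj(ns[0],obs[ns[0]][0],z or .08)
    s=min((least_squares(res,[u[0],u[1],.08,a]) for a in(0,.8,1.6,2.4)),key=lambda s:s.cost);return s.x,s.fun,{n:(obs[n][0],obs[n][2]) for n in ns}
E
python3 - <<'E'
from h import *
np.set_printoptions(precision=4,suppress=True)
ims={n:cv2.imread(f"pics/{n}0.png") for n in("top","scene")}
for z in(.077,None): print(fitbar(ims,{"top":(210,260,40,55),"scene":(205,225,45,40)},z))
roi={"top":(315,262,50,48),"scene":(305,265,50,35)}
for n in roi:
    B=blobs(ims[n],(21,100,110),(36,255,255),roi[n],2)
    P=np.array([unproj(n,b[1],.065) for b in B]);print(n,[(round(b[0],1),b[1]) for b in B]);print(P,P.mean(0))
    d=P-P.mean(0);print(np.degrees(np.arctan2(d[:,1],d[:,0]))%90,np.hypot(d[:,0],d[:,1]))
E
```

```text
(array([ 0.4617, -0.0861,  0.08  , -0.0004]), array([-0.5902,  0.1481,  0.122 ,  0.0396, -0.122 ,  0.7419,  0.7714,
       -0.0936,  0.499 ,  0.0936]), {'top': (array([227.0451, 286.2516]), np.float64(275.0625)), 'scene': (array([224.5435, 243.2109]), np.float64(179.1875))})
(array([ 0.4604, -0.0869,  0.0795,  0.    ]), array([-0.475 ,  0.8197,  0.1214,  0.0415, -0.1214,  0.4704,  0.1874,
       -0.0898,  0.5005,  0.0898]), {'top': (array([227.0451, 286.2516]), np.float64(275.0625)), 'scene': (array([224.5435, 243.2109]), np.float64(179.1875))})
top [(np.float64(14.9), array([341.5936, 272.9869])), (np.float64(14.9), array([325.6271, 282.9095])), (np.float64(13.5), array([351.6678, 289.2269])), (np.float64(13.4), array([335.6994, 298.9552]))]
[[ 0.4943 -0.3056  0.065 ]
 [ 0.4742 -0.2751  0.065 ]
 [ 0.4634 -0.3258  0.065 ]
 [ 0.4439 -0.2953  0.065 ]] [ 0.469  -0.3004  0.065 ]
[78.4024 78.2759 77.642  78.3426] [0.0259 0.0259 0.026  0.0256]
scene [(np.float64(7.9), array([337.1151, 273.5159])), (np.float64(7.2), array([316.6076, 274.7011])), (np.float64(12.1), array([339.8828, 287.454 ])), (np.float64(11.2), array([318.1083, 288.6458]))]
[[ 0.4946 -0.303   0.065 ]
 [ 0.4748 -0.2726  0.065 ]
 [ 0.4637 -0.3237  0.065 ]
 [ 0.4436 -0.2924  0.065 ]] [ 0.4692 -0.2979  0.065 ]
[78.658  77.5397 77.9516 77.772 ] [0.0259 0.0259 0.0263 0.0261]
```

Hub is at about (0.469, -0.299) with its slots at about -11.8°. The key is at about (0.461, -0.087) with the bar close to 0°. I'm moving over the key now.

{"api": "jog_arm", "payload": {
  "deltas": [
    [[1,2.6,5.5,0,-0.04],[1,2.6,5.5,0,-0.04],[1,2.6,5.5,0,-0.04],[1,2.6,5.5,0,-0.04],[1,2.6,5.5,0,-0.04],[1,2.6,5.5,0,-0.04],[1,2.6,5.5,0,-0.04],[1,2.6,5.5,0,-0.03]]
  ],
  "force": 50
}}

```text
time_s: 1.1
tcp_pos: [0.4083, -0.2028, 0.2456]
eef_rot: [180.0, 0.0, 179.4]
contact_force: [1.4, -0.6, 0.7]
gripper_width: 0.0875
gripper_force: 0.0
```

{"api": "jog_arm", "payload": {
  "deltas": [
    [[1,2.6,5.5,-2,0],[1,2.0,4.5,-3,0],[1,0,0,-3,0],[1,0,0,0,0]]
  ]
}}

```text
time_s: 1.6
tcp_pos: [0.4517, -0.1056, 0.1641]
eef_rot: [-180.0, -0.3, 179.5]
contact_force: [-0.5, -0.3, 1.1]
gripper_width: 0.0876
gripper_force: 0.0
```

{"api": "jog_arm", "payload": {
  "deltas": [
    [[1,0.95,1.9,0,-0.01],[1,0,0,-4,0],[1,0,0,-3,0],[1,0,0,-1.5,0],[1,0,0,0,0],[1,0,0,0,0]]
  ]
}}

```text
time_s: 2.35
tcp_pos: [0.4637, -0.0873, 0.0823]
eef_rot: [180.0, 0.1, 178.9]
contact_force: [0.4, 0.4, 0.7]
gripper_width: 0.0878
gripper_force: 0.0
```

```bash
python3 - <<'E'
from h import *
s=r.get_state();print(s["tcp_pos"],s["eef_rot"])
a=r.capture("top");b=r.capture("scene")
cv2.imwrite("pics/top1.png",a);cv2.imwrite("pics/scene1.png",b)
cv2.imwrite("pics/c3.png",np.hstack([cv2.resize(a[245:330,185:285],(400,340)),cv2.resize(b[200:285,180:280],(400,340))]))
E
```

```text
[ 0.46368589 -0.08730444  0.08234513] [1.79992437e+02 9.96456302e-02 1.78871048e+02]
```

View pics/c3.png

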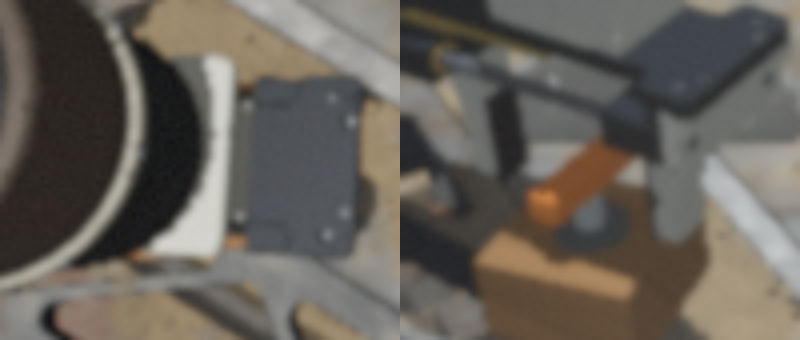

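The crop shows the fingers straddling the bar, with room above the collar. I'll drop a little and close.

{"api": "jog_arm", "payload": {
  "deltas": [
    [[1,-0.2,0,-0.4,0],[0,0,0,0,0],[-1,0,0,0,0],[-1,0,0,0,0],[-1,0,0,0,0],[-1,0,0,0,0],[-1,0,0,0,0]]
  ],
  "force": 50
}}

```text
time_s: 3.32
tcp_pos: [0.4609, -0.087, 0.077]
eef_rot: [-180.0, -0.0, 178.9]
contact_force: [-0.2, 0.2, -0.1]
gripper_width: 0.0332
gripper_force: 0.0
```

{"api": "jog_arm", "payload": {
  "deltas": [
    [[-1,0,0,0,0],[-1,0,0,0,0],[-1,0,0,0,0],[-1,0,0,0,0]]
  ]
}}

```text
time_s: 3.82
tcp_pos: [0.4609, -0.087, 0.077]
eef_rot: [180.0, 0.0, 178.9]
contact_force: [0.7, 0.6, -1.1]
gripper_width: 0.0154
gripper_force: 50.0
```

{"api": "jog_arm", "payload": {
  "deltas": [
    [[-1,0,0,2,0],[-1,0,0,3,0],[-1,0,0,3.5,0],[-1,0,-2,0,-0.03],[-1,0.2,-4,0,-0.04],[-1,0.2,-5,0,-0.04],[-1,0.2,-5,0,-0.04],[-1,0.2,-4,0,-0.04]]
  ]
}}

```text
time_s: 4.82
tcp_pos: [0.4684, -0.2887, 0.1617]
eef_rot: [180.0, -0.0, 167.9]
contact_force: [1.1, 0.5, -0.2]
gripper_width: 0.0157
gripper_force: 50.0
```

{"api": "jog_arm", "payload": {
  "deltas": [
    [[-1,0,-1.2,0,0],[-1,0,0,0,0],[-1,0,0,0,0],[-1,0,0,0,0]]
  ]
}}

```text
time_s: 5.32
tcp_pos: [0.469, -0.298, 0.1623]
eef_rot: [180.0, 0.0, 168.1]
contact_force: [-0.5, 0.1, -0.7]
gripper_width: 0.0154
gripper_force: 50.0
```

```bash
python3 - <<'E'
from h import *
s=r.get_state();print(s["tcp_pos"],s["eef_rot"],s["contact_force"])
a=r.capture("top");b=r.capture("scene")
cv2.imwrite("pics/top2.png",a);cv2.imwrite("pics/scene2.png",b)
cv2.imwrite("pics/c4.png",cv2.resize(b[200:310,270:400],(780,600)[:2]))
print(proj("scene",[s["tcp_pos"]]))
E
```

```text
[ 0.46898313 -0.29803679  0.16225831] [1.79994290e+02 1.50334826e-02 1.68096977e+02] [-0.49822415  0.06198123 -0.74650816]
[[328.43924161 235.01529574]]
```

View pics/c4.png

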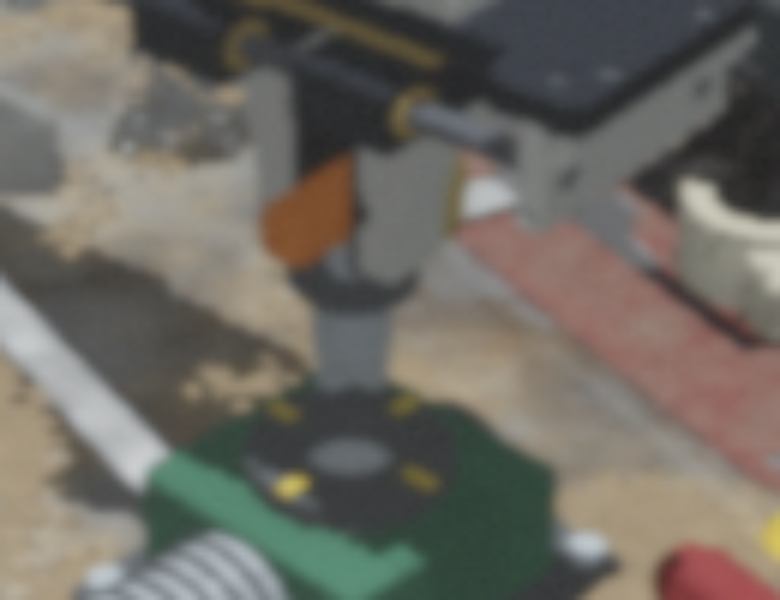

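The crop shows the shank at column ≈328.8 (row 264), the collar centre near (329.2, 252) and the rim centre near (328.3, 281.5). I'll compare these with the projections.

```bash
python3 - <<'E'
from h import *
b=cv2.imread("pics/scene2.png")
x,y,z=.469,-.298,.1623
print(proj("scene",[[x,y,z-.0295],[x,y,z-.044],[x,y,z-.05],[x,y,.065],[x+.01,y,z-.0295],[x,y+.01,z-.0295],[x,y,.04]]))
# shank edge columns, subpixel
for row in range(257,270):
    g=cv2.GaussianBlur(b,(1,3),0)[row,315:345].astype(float)
    print(row,g.mean(1).astype(int))
B=blobs(b,(18,110,80),(38,255,255),(305,265,50,35),2)
print([(k[0],k[1]) for k in B],np.mean([k[1] for k in B],0))
E
```

```text
[[328.25902247 249.66347434]
 [328.18064221 256.6396672 ]
 [328.14870898 259.48186709]
 [327.9067121  281.02066881]
 [331.02334185 246.47603226]
 [322.88584709 247.95936586]
 [327.78540222 291.81778858]]
257 [148 146 146 148 146 140 125 106  90  84  82  79  80  80  79  80  81  82
  85  93 105 115 120 123 123 121 118 117 118 117]
258 [146 144 143 144 144 140 129 111  99  94  93  93  92  93  93  93  94  94
  96 101 110 119 121 123 123 122 120 119 121 119]
259 [141 140 138 138 140 138 130 112 102  99 100 101 101 102 103 101 102 101
 101 105 113 122 124 124 123 124 124 123 124 122]
260 [133 136 135 134 137 137 129 113 103 101 102 104 104 105 106 104 104 103
 103 107 117 127 129 129 128 129 130 130 129 127]
261 [122 130 132 135 136 136 128 114 104 102 103 104 105 106 105 105 104 103
 104 108 121 132 135 135 135 136 136 136 133 133]
262 [107 119 125 131 135 136 130 116 105 102 103 104 106 105 105 105 103 103
 105 111 124 134 139 140 141 141 141 139 137 137]
263 [ 93 101 109 118 128 133 131 118 106 102 103 104 106 105 105 105 103 103
 106 113 127 137 141 142 144 144 143 140 137 138]
264 [ 8
[... 319 characters left out ...]
 103
 107 121 136 145 148 147 147 145 144 143 144 143]
267 [117 105  92  86  86  90 101 107 105 101 101 100 101 102 103 103 103 102
 107 122 137 147 149 148 148 147 146 146 148 147]
268 [124 114 104  99  94  86  87  95 100 100 101 100 100 100 101 102 102 102
 105 117 133 144 148 149 150 149 148 149 151 152]
269 [129 117 110 107  98  82  76  84  94  99 101 100  98  95  95  99  99  99
 100 105 118 132 140 145 148 149 149 151 153 155]
[(np.float64(5.0625), array([337.0787037 , 273.62808642])), (np.float64(3.625), array([316.72413793, 274.89224138])), (np.float64(7.1875), array([339.60978261, 287.29673913])), (np.float64(12.0625), array([318.65997409, 288.40608808]))] [328.01814958 281.05578875]
```

Key and hub line up to about 0.3 mm in this view. I'll descend gently and watch the force.

{"api": "jog_arm", "payload": {
  "deltas": [
    [[-1,0,0,-1.5,0],[-1,0,0,-0.8,0],[-1,0,0,-0.3,0],[-1,0,0,-0.2,0],[-1,0,0,-0.2,0],[-1,0,0,0,0]]
  ]
}}

```text
time_s: 6.18
tcp_pos: [0.4688, -0.299, 0.132]
eef_rot: [180.0, 0.0, 168.0]
contact_force: [0.2, -0.5, -1.2]
gripper_width: 0.0157
gripper_force: 50.0
```

{"api": "jog_arm", "payload": {
  "deltas": [
    [[-1,0,0,-0.2,0],[-1,0,0,-0.2,0],[-1,0,0,0,0],[-1,0,0,0,0]]
  ]
}}

```text
time_s: 6.68
tcp_pos: [0.4689, -0.299, 0.1281]
eef_rot: [-180.0, 0.0, 168.0]
contact_force: [0.1, 0.6, -1.3]
gripper_width: 0.0157
gripper_force: 50.0
```

{"api": "jog_arm", "payload": {
  "deltas": [
    [[-1,0,0,-0.4,0],[-1,0,0,-0.4,0],[-1,0,0,-0.4,0],[-1,0,0,-0.4,0],[-1,0,0,0,0],[-1,0,0,0,0]]
  ]
}}

```text
time_s: 7.42
tcp_pos: [0.4689, -0.2991, 0.1121]
eef_rot: [-180.0, 0.0, 168.0]
contact_force: [-0.1, -0.3, -0.4]
gripper_width: 0.0156
gripper_force: 50.0
```

{"api": "jog_arm", "payload": {
  "deltas": [
    [[-1,0,0,-0.3,0],[-1,0,0,-0.3,0],[-1,0,0,0,0],[-1,0,0,0,0]]
  ]
}}

```text
time_s: 7.92
tcp_pos: [0.4688, -0.299, 0.106]
eef_rot: [-180.0, -0.0, 168.0]
contact_force: [0.1, 0.4, -1.3]
gripper_width: 0.0155
gripper_force: 50.0
```

The tip is 29 mm below the rim, so it is already in the slots. I'll press it home.

{"api": "jog_arm", "payload": {
  "deltas": [
    [[-1,0,0,-0.3,0],[-1,0,0,-0.3,0],[-1,0,0,-0.2,0],[-1,0,0,-0.1,0],[-1,0,0,0,0],[-1,0,0,0,0]]
  ]
}}

```text
time_s: 8.68
tcp_pos: [0.4693, -0.2992, 0.098]
eef_rot: [-180.0, 0.1, 168.0]
contact_force: [-1.5, 0.9, 6.7]
gripper_width: 0.0156
gripper_force: 50.0
```

{"api": "jog_arm", "payload": {
  "deltas": [
    [[-1,0,0,-0.1,0],[-1,0,0,-0.1,0],[-1,0,0,0,0],[-1,0,0,0,0]]
  ],
  "force": 60
}}

```text
time_s: 9.18
tcp_pos: [0.4694, -0.2993, 0.097]
eef_rot: [-180.0, 0.1, 168.1]
contact_force: [-4.0, 5.2, 16.7]
gripper_width: 0.0155
gripper_force: 60.0
```

{"api": "jog_arm", "payload": {
  "deltas": [
    [[-1,0,0,-0.1,0],[-1,0,0,0,0],[-1,0,0,0,0],[-1,0,0,0,0]]
  ]
}}

```text
time_s: 9.68
tcp_pos: [0.4694, -0.2993, 0.0969]
eef_rot: [-179.9, 0.1, 168.1]
contact_force: [-7.4, 6.5, 25.9]
gripper_width: 0.0157
gripper_force: 60.0
```

```bash
python3 - <<'E'
from h import *
b=r.capture("scene");cv2.imwrite("pics/c5.png",cv2.resize(b[220:310,280:380],(700,600)))
print(r.get_state()["contact_force"])
E
```

```text
[-7.71263189  6.28924992 25.24606352]
```

View pics/c5.png

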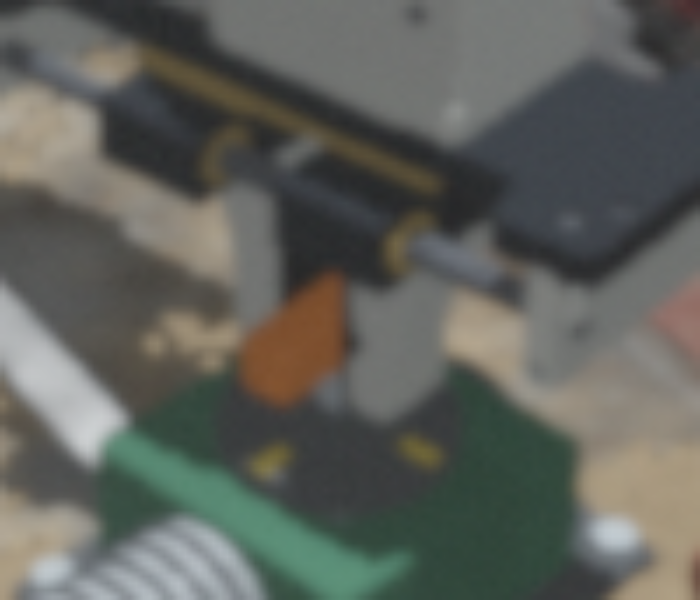

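The picture shows the bar at about (322,270) with the collar down on the rim. The arm stopped rigidly at z = 0.097 with 25 N of push, well above the spring's 11 N. Handing in.

```bash
python3 -c "from plant import r;print(r.close_job())"
```

```text
the job is handed in; nothing more can be done
None
```

The job is handed in: the key is meshed in the hub with its collar on the rim, still gripped at 60 N and pressed down with about 25 N; no verdict came back.

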